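# Set the photometer's aperture wheel to the slit

### The arm

A 6-joint arm with a two-finger parallel gripper is mounted at the origin on the work surface. World frame = base frame: x ahead of the robot, y to its left, z up, the work surface at z = 0. Lengths are in m, angles in rad, forces in N, time in s.
With the tool pointing down it reaches from about 0.35 to 0.775 m from the base axis. Payload 5.5 kg.
Tool frame: the origin (TCP) lies at the very end of the fingers, on their centre line; the grasp point (between the pads) lies hold_point_z behind it (hold_point_z is the distance from the TCP to the grasp point, in m); x points along the fingers, y is the direction in which the jaws open and shut, and the axes are right-handed (so a half turn about x gives the same grasp; the last joint's range is limited). The gripper opens to 85 mm and grips with 20 to 120 N. Pads are 22 mm wide; open, the fingers measure 114 mm over their backs; the gripper's body (76 mm by 85 mm) begins 54 mm behind the grasp point. The pads swing forward as they close: fully open they stand 13 mm farther back than shut.
Start: joints at [1.196, 0.313, 0.046, 1.304, 0, 1.431], TCP at [0.134, 0.559, 0.231] pointing down, gripper open.
Joint ranges: [-2.76, 2.76], [-0.86, 1.69], [-1.03, 1.26], [-2.2, 2.34], [-1.47, 1.5], [-3.14, 3.14]. Speed limits (rad/s): [2.57, 2.57, 3.14, 3.14, 3.14, 3.14].

### API

Orientations are given as a unit quaternion [w, x, y, z].
In Python, from workcell import * gives the robot as it stands. The module is installed in compiled form; this text tells all that it offers.
- The arm moves only by the tool step_arm, never from a script. Its argument "targets" is a list of rows, each a list of 3 entries, a list of its own where there are three numbers: the turn, a rotation vector about the tool's x, y, z in degrees, then the shift along the tool's x, y, z in cm, then the finger opening in cm, from 0 to 8.54. A call has exactly 10 rows; each row shifts and turns the commanded pose from where the row before left it, along the tool's axes as they then stand; what a row does not reach is not made up. A row lasts 1/10 s, in which the tool goes at most 50 mm and 8.59 degrees, less where a joint would pass 70% of its speed; a pose out of reach is approached as far as the arm can. A call with a gripper value outside its range is refused whole. The fingers move at their own pace and stop on an object; "force" is the grip in N (left out, the last holds). Time passes only in rows, so rows that do not move let the fingers close, or fill a call up. It gives the time, the measured TCP pose, the force and the opening at its end, in the units of the state.
- get_state(): the state, without advancing time (a new reading comes with each control period).
- read_camera(name): name is "side" or "top" or "wrist"; returns the picture (384x512x3 uint8, red, green, blue); there is no depth.
- camera_model(name): a dict with "fx", "fy", "cx", "cy" (pixels), "xyz" and "rotation" of the camera in the world; the wrist camera has in their place "T_tool_cam" (4x4, takes a point from camera to tool coordinates, whose origin is the TCP and whose axes are the tool frame's). Camera axes: x right, y down, z forward; pixel columns grow to the right and rows downward; lengths in m; the calibration is good to about 2 mm. A picture is of the moment at which its call begins: read the wrist's pose just before it. camera_model takes no time and is no camera call.
- hand_in(): hands the job in, once; it reports no verdict.
Trained networks look in the newest picture that a camera, given by its name, has taken for a name from the list of things; names that differ only in an ending like _2 or _b are one class to them, and where a whole thing is asked for, a point or a joint stands for the part that bears it (a point fixed in the world has none). Each returns a list of dicts, best first, with "p" (0 to 1); they miss things now and then, are a little off and sometimes report something else, mostly with a low value. They report only what shows in the picture. A call takes as long as a camera call.
- find_in(camera, label): "extent" ([left, top, width, height] in pixels, round what is visible of it).
- silhouettes(camera, label): "mask" (384x512 bool, what is visible of it) and "extent" ([left, top, width, height] in pixels, round what is visible of it).
The state is a dict: "clock": time; "joint_pos": joint angles; "qvel": joint speeds; "tau": joint torques, N m; "tcp_pos": TCP position; "orientation": TCP orientation; "wrist_force": force on the tool from outside, world axes, zero at the start; "ft_torque": the same for the moment, N m; "finger_gap": finger opening in m.
Only numpy, scipy, OpenCV 4.12 (cv2) and the standard library are available. Lean on these libraries where they do the work, as an engineer would, in place of code of your own. Each camera call takes 0.05 s, during which the arm holds its last target.

### The job

Set the photometer's aperture wheel to the slit: with closed fingertips or the outside of a finger, gently push the wheel's upright metal tab sideways, step by step, until it rests pointing at the round plate marked with a single bar. Only push the tab, never take it between the fingers, and leave the vials, flask and beaker standing where they are. Finish drawn back from the wheel.

Things in the scene. Friction and masses are not known exactly. Their poses are not given: they have to be found in the camera images.
- photometer: Pale grey bench photometer, 280 x 280 mm and 80 mm high, fixed to the bench. Origin: centre of its underside; its -x axis points out of its front, roughly to the robot; its flat top is at z = 80 mm. On the far left of the top a grey cell cover stands 22 mm high (x 78 to 132 mm, y -25 to 125 mm in this frame), with a cap 6 mm higher on it.
- wheel (a joint): Angle of the aperture wheel, rad, growing counter-clockwise seen from above; 0 when the tab points along the photometer's -x axis. Spring detents at -1.05, -0.35, 0.35 and 1.05: once past halfway between two, it snaps on to the next by itself and rests there, within about 0.03. Stops at -1.25 and 1.25. Starts in the -0.35 detent, at a blank plate.
- wheel_hub (a point): Point on the wheel's vertical axis, level with the photometer's top (80 mm above the bench); x = 20 mm, y = 0 in the photometer's frame. The wheel is a black disc of radius 55 mm, 12 mm high, turning here. Pushing its tab at 72 mm from the axis takes about 5 N to leave a detent.
- tab (a point): Point on the top edge of the wheel's tab, 72 mm from the axis, 120 mm above the bench. The tab is an upright dark steel fin 10 mm thick, from 40 to 84 mm from the axis, flat sides facing along the turning direction; lower edge 86 mm above the bench (6 mm above the photometer's top). Beyond the disc its sides are free over that height. Site x axis: outwards along the tab, z up.
- pointer (a point): Point carried by the wheel, on the line of the tab, 108 mm from the axis (24 mm beyond the tab's end), 83 mm above the bench: it lies over the centre of the plate that the tab points at.
- slit_plate: Round black plate, 38 mm across and 3 mm thick, fixed on the photometer's top at 108 mm from the wheel's axis, carrying one single white bar, 29 x 6.5 mm (the slit): the target. Origin: centre of its underside, 80 mm above the bench. The three marked plates are fitted in any order, so read where it is; its yaw means nothing.
- cross_plate: Round black plate, 38 mm across and 3 mm thick, fixed on the photometer's top at 108 mm from the wheel's axis, carrying a white cross of two bars. Origin: centre of its underside, 80 mm above the bench. The three marked plates are fitted in any order, so read where it is; its yaw means nothing.
- ring_plate: Round black plate, 38 mm across and 3 mm thick, fixed on the photometer's top at 108 mm from the wheel's axis, carrying a white ring, 29 mm across. Origin: centre of its underside, 80 mm above the bench. The three marked plates are fitted in any order, so read where it is; its yaw means nothing.
- vial_top: Bystander: amber vial with blue cap, 28 mm across, 56 mm tall, standing loose on the far right corner of the photometer's top (as the robot sees it). Origin: centre of its underside.
- vial_bench: Bystander: amber vial with blue cap, 33 mm across, 62 mm tall, on the bench to the left of the photometer. Origin: centre of its underside.
- flask: Bystander: stoppered glass volumetric flask, 68 mm across, 174 mm tall, on the bench to the left of the photometer. Origin: centre of its underside.
- beaker: Bystander: small glass beaker, 64 mm across, 80 mm tall, on the bench to the right of the photometer. Origin: centre of its underside.

How it is judged:
At the end, for the whole second after the job is handed in: The wheel rests with its pointer point within 12 mm (about 6 degrees) of the centre of the single-bar plate, horizontally, turning slower than 0.05 rad/s (horizontal distance between pointer and slit_plate below 0.012 m and velocity of joint wheel between -0.05 and 0.05 rad/s); the robot touches nothing.
It fails at once if the tab is taken between the fingers (grasp point within 4 mm of the tab's middle plane, over its length, and less than 12 mm above its top) (y of the grasp point in the frame of tab between -0.004 and 0.004 m and x of the grasp point in the frame of tab between -0.032 and 0.014 m and z of the grasp point in the frame of tab below 0.012 m).
It fails at once if the wheel is pushed with more than 25 N (contact force between the fingers and wheel above 25 N).
It fails at once if a vial, the flask or the beaker is moved more than 20 mm, lifted or tipped (distance of any of vial_top, vial_bench, flask, beaker from where it was at the start of the episode above 0.02 m or angle between any of vial_top, vial_bench, flask, beaker's own z axis and vertical above 0.35 rad).
It also fails if it takes over 42 s, if anything falls off the work surface, if the arm or the gripper's body presses on something with over 40 N, if the wrist force passes 120 N, or if a joint passes its speed limit or range.

## Working session

There is one attempt and no reset: what is moved stays moved. The work goes in short steps, Python scripts to look and compute and a tool call to move; the robot and the scene stay as the last step left them, time stands still between calls to the robot, and variables do not carry over. Pictures are saved under pics/ and viewed, and the job is handed in when it is done.

Besides the shell and the picture viewer there is one more tool, called after "Request:" in YAML: its name, and indented under it one key for each argument. step_arm: Moves the arm, as the interface text tells. Its arguments: {"type":"object","properties":{"targets":{"type":"array","items":{"type":"array"}},"force":{"type":"number"}},"required":["targets"]}

```bash
mkdir -p pics; python3 - <<'E'
from workcell import *
import cv2
s=get_state();print({k:s[k] for k in s})
for n in("top","side"):
    im=read_camera(n);cv2.imwrite(f"pics/{n}0.png",cv2.resize(im[:,:,::-1],(768,576),interpolation=cv2.INTER_CUBIC))
    print(n,camera_model(n))
    for l in("photometer","wheel","tab","slit_plate","cross_plate","ring_plate","vial_top","beaker"):
        print(l,[(r["extent"],round(r["p"],2)) for r in find_in(n,l)][:3])
print(camera_model("wrist"),get_state()["clock"])
E
```

```text
{'clock': 0.0, 'joint_pos': array([ 1.19640352e+00,  3.14032048e-01,  4.49575147e-02,  1.30359575e+00,
       -1.11909972e-05,  1.43116884e+00]), 'qvel': array([ 0.00074343,  0.00072003,  0.00051431, -0.00094258, -0.00066336,
        0.00136636]), 'tau': array([ 1.70029307e-03, -4.80622458e+01,  2.98534441e+01,  1.92253356e-02,
       -5.30079080e-05, -7.83654826e-06]), 'tcp_pos': array([0.13358938, 0.55873146, 0.23038209]), 'orientation': array([ 0.70207598,  0.08216977,  0.70240515, -0.08345334]), 'wrist_force': array([-0.43001233,  0.01758169,  0.11984227]), 'ft_torque': array([0.01052423, 0.01959085, 0.00972468]), 'finger_gap': 0.08562711328624478}
top {'fx': 369.4741995346393, 'fy': 369.4741995346393, 'cx': 256.4809971859402, 'cy': 198.39533282731983, 'xyz': array([0.52114031, 0.02689444, 1.0189747 ]), 'rotation': array([-0.04132527,  0.71352348, -0.69892954,  0.02596098])}
photometer [([244.4, 166.1, 122.6, 122.6], 0.94)]
wheel [([285.5, 196.0, 43.8, 52.4], 0.6)]
tab [([288.0, 196.4, 39.1, 51.3], 0.91), ([332.0, 235.9, 16.5, 14.3], 0.15)]
slit_plate [([310.1, 253.3, 12.7, 14.0]
[... 745 characters left out ...]
, 207.0, 20.7, 18.3], 0.72)]
ring_plate [([195.9, 279.4, 23.7, 19.7], 0.83), ([195.7, 222.3, 65.7, 45.9], 0.42)]
vial_top [([265.9, 258.9, 17.0, 27.7], 0.9)]
beaker [([214.0, 341.3, 32.9, 42.7], 0.96), ([254.1, 135.9, 27.3, 59.2], 0.3)]
{'fx': 276.39104875574094, 'fy': 276.39104875574094, 'cx': 255.62361424088718, 'cy': 194.4634075776455, 'T_tool_cam': array([[-5.01887931e-04, -3.08246386e-01,  9.51306425e-01,
        -1.42008727e-01],
       [ 9.99999696e-01, -7.22339141e-04,  2.93521983e-04,
        -7.34720113e-04],
       [ 5.96688775e-04,  9.51306283e-01,  3.08246655e-01,
        -7.97426512e-02],
       [ 0.00000000e+00,  0.00000000e+00,  0.00000000e+00,
         1.00000000e+00]])} 0.9
```

View pictures.

View pics/top0.png

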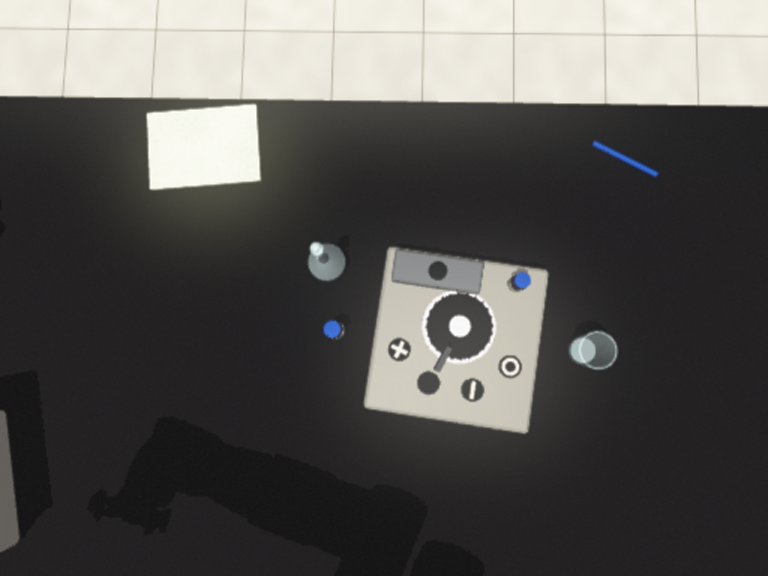

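View pics/side0.png

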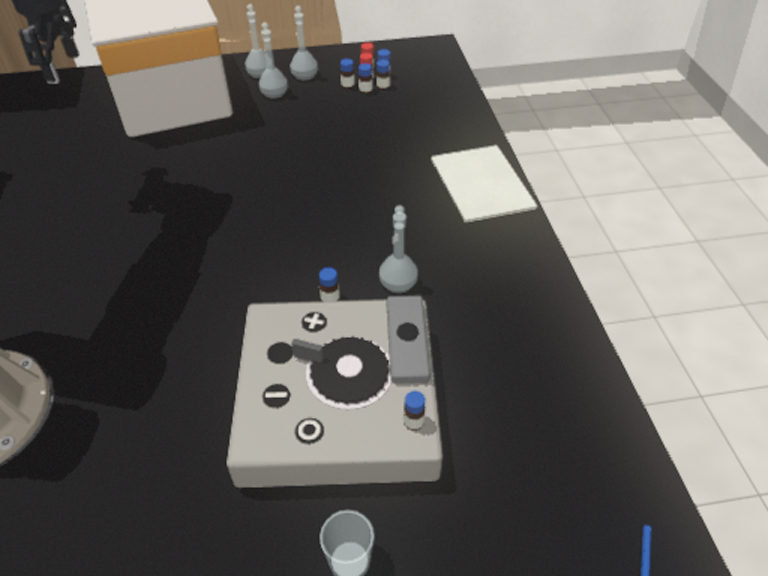

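```bash
cat > fit.py <<'E'
from workcell import *
import numpy as np
from scipy.optimize import least_squares
from scipy.spatial.transform import Rotation as R
ang=[-1.05,-.35,.35,1.05]
P=np.array([[.02-.108*np.cos(a),-.108*np.sin(a),.083] for a in ang])
obs={"top":[(399.5,349.5),(428.5,382.5),(472.5,390),(510,366.5)],"side":[(314,321),(280,352),(276,396),(309.5,430.5)]}
def proj(n,W):
    m=camera_model(n);q=m["rotation"];r=R.from_quat([q[1],q[2],q[3],q[0]])
    c=r.inv().apply(W-m["xyz"]);return np.c_[m["fx"]*c[:,0]/c[:,2]+m["cx"],m["fy"]*c[:,1]/c[:,2]+m["cy"]]
def w(p,L): return R.from_euler("z",p[2]).apply(L)+[p[0],p[1],0]
def res(p,ns): return np.concatenate([(proj(n,w(p,P))-(np.array(obs[n])/1.5)).ravel() for n in ns])
if __name__=="__main__":
    for ns in(["top"],["side"],["top","side"]):
        f=least_squares(res,[.5,-.1,0],args=(ns,));print(ns,f.x,np.round(f.fun,1))
    p=f.x
    L=np.array([[.02,0,.08]]+[[.02-r*np.cos(a),-r*np.sin(a),.12] for r,a in((.072,-.35),(.084,-.35),(.072,0),(.072,.35))])
    print(w(p,L).round(4)); print(proj("top",w(p,L))*1.5)
    m=R.from_quat([get_state()["orientation"][i] for i in(1,2,3,0)]).as_matrix();print(m.round(3))
E
python3 fit.py
```

```text
['top'] [ 0.54462026 -0.07539213 -0.1325874 ] [-0.2 -0.2 -0.   0.2  0.  -0.1  0.2  0. ]
['side'] [ 0.54705866 -0.07799526 -0.12978584] [-0.   0.2 -0.1  0.2  0.2 -0.4 -0.1 -0. ]
['top', 'side'] [ 0.54602808 -0.07657909 -0.13023524] [ 0.3 -0.6  0.5 -0.3  0.6 -0.7  0.7 -0.6 -0.5 -0.2 -0.6 -0.2 -0.4 -0.9
 -0.7 -0.6]
[[ 0.5659 -0.0792  0.08  ]
 [ 0.502  -0.0459  0.12  ]
 [ 0.4914 -0.0404  0.12  ]
 [ 0.4945 -0.0698  0.12  ]
 [ 0.4956 -0.0949  0.12  ]]
[[459.56422687 325.42374849]
 [441.30196768 363.57848035]
 [437.76536679 370.16968969]
 [456.16476726 368.63291304]
 [471.81527014 368.27961382]]
[[ 0.     0.233  0.973]
 [ 0.     0.973 -0.233]
 [-1.     0.     0.   ]]
```

Request:
step_arm:
  targets:
    - [[0,0,0],[0,-2.3,2.5],0]
    - [[0,0,0],[0,-2.3,2.5],0]
    - [[0,0,0],[0,-2.3,2.5],0]
    - [[0,0,0],[0,-2.3,2.5],0]
    - [[0,0,0],[0,-2.3,2.5],0]
    - [[0,0,0],[0,-2.3,2.5],0]
    - [[0,0,0],[0,-2.3,2.5],0]
    - [[0,0,0],[0,-2.3,2.5],0]
    - [[0,0,0],[0,-2.3,2.5],0]
    - [[0,0,0],[0,-2.3,2.5],0]
  force: 40

```text
clock: 1.9
tcp_pos: [0.324, 0.2762, 0.2316]
orientation: [0.702, 0.083, 0.702, -0.083]
wrist_force: [0.5, 0.2, 0.4]
finger_gap: 0.0001
```

Request:
step_arm:
  targets:
    - [[0,0,0],[0,-2.3,2.5],0]
    - [[0,0,0],[0,-2.3,2.5],0]
    - [[0,0,0],[0,-2.3,2.5],0]
    - [[0,0,0],[0,-2.3,2.5],0]
    - [[0,0,0],[0,-2.3,2.5],0]
    - [[0,0,0],[0,-2.3,2.5],0]
    - [[0,0,0],[0,-2.3,2.5],0]
    - [[0,0,0],[0,-2.3,2.5],0]
    - [[0,0,0],[0,-2.3,2.5],0]
    - [[0,0,0],[0,0,0],0]

```text
clock: 2.9
tcp_pos: [0.4964, 0.0207, 0.2311]
orientation: [0.703, 0.084, 0.701, -0.085]
wrist_force: [-0.9, 1.1, 0.0]
finger_gap: -0.0001
```

```bash
python3 - <<'E'
from workcell import *
import cv2
s=get_state();print(s)
for n in("top","side","wrist"):
    im=read_camera(n);cv2.imwrite(f"pics/{n}1.png",cv2.resize(im[:,:,::-1],(768,576),interpolation=cv2.INTER_CUBIC))
E
```

```text
{'clock': 2.9, 'joint_pos': array([-1.19611466e-01,  1.60696015e-01, -1.52416492e-01,  1.25604886e+00,
       -7.33866249e-04,  1.19451784e-01]), 'qvel': array([ 0.05020987, -0.02855321, -0.03802222,  0.03143383,  0.02759272,
        0.04197256]), 'tau': array([ -0.98018881, -38.42109203,  30.23099542,  -0.24210163,
        -0.18064674,  -0.31379471]), 'tcp_pos': array([0.49641494, 0.0206921 , 0.23108237]), 'orientation': array([ 0.70263901,  0.08406116,  0.70148296, -0.08458018]), 'wrist_force': array([-0.8579277 ,  1.12492054,  0.02228923]), 'ft_torque': array([ 0.06768664,  0.05106648, -0.05484996]), 'finger_gap': -5.6115513011142506e-05}
```

View pics/wrist1.png

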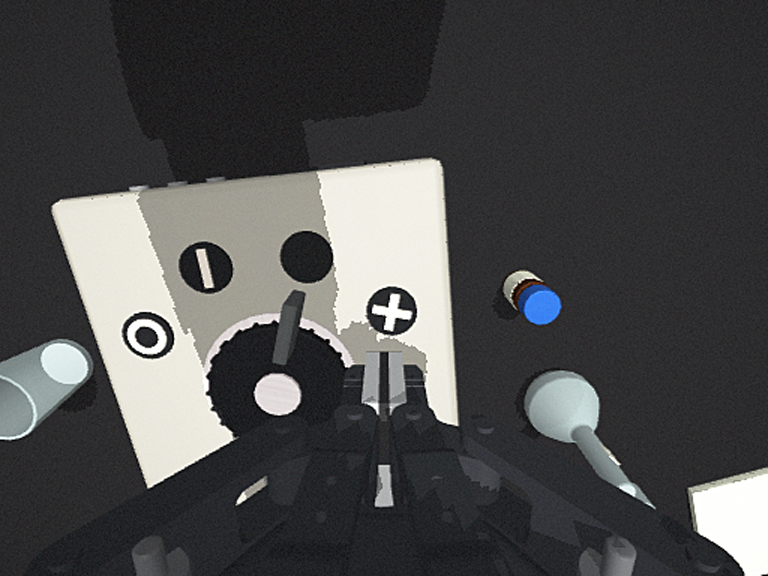

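View pics/side1.png

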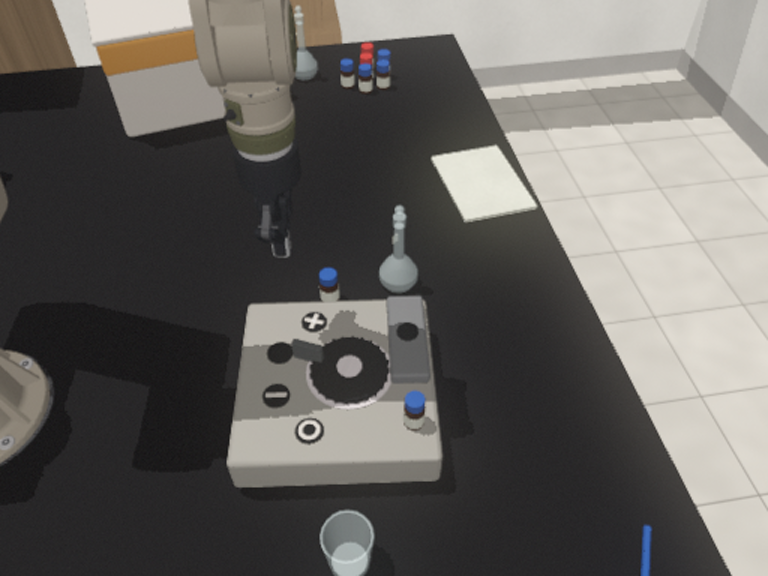

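Request:
step_arm:
  targets:
    - [[0,0,0],[1.6,-0.6,0.6],0]
    - [[0,0,0],[1.6,-0.6,0.6],0]
    - [[0,0,0],[1.6,-0.6,0.6],0]
    - [[0,0,0],[1.6,-0.6,0.6],0]
    - [[-2,0,0],[1.6,0,0],0]
    - [[-2,0,0],[1.6,0,0],0]
    - [[-2,0,0],[1.6,0,0],0]
    - [[0,0,0],[1.6,0,0],0]
    - [[0,0,0],[0.5,0,0],0]
    - [[0,0,0],[0,0,0],0]

```text
clock: 4.05
tcp_pos: [0.5108, -0.0041, 0.0979]
orientation: [0.705, 0.046, 0.706, -0.045]
wrist_force: [-0.7, -0.4, -0.1]
finger_gap: 0.0002
```

```bash
cat > st.py <<'E'
from fit import *
s=get_state()
p=[0.54602808,-0.07657909,-0.13023524]
t=s["tcp_pos"];l=R.from_euler("z",-p[2]).apply(t-[p[0],p[1],0])-[.02,0,0]
print("clock",s["clock"],"tcp",t.round(4),"F",s["wrist_force"].round(1),"r",np.hypot(l[0],l[1]).round(4),"ang",np.arctan2(-l[1],-l[0]).round(3))
q=s["orientation"];m=R.from_quat([q[1],q[2],q[3],q[0]]).as_matrix();print(m.round(3)[:, 1:])
E
python3 st.py; python3 - <<'E'
from workcell import *
import cv2
for n in("side","wrist"):
    im=read_camera(n);cv2.imwrite(f"pics/{n}2.png",cv2.resize(im[:,:,::-1],(768,576),interpolation=cv2.INTER_CUBIC))
E
```

```text
clock 4.05 tcp [ 0.5108 -0.0041  0.0979] F [-0.7 -0.4 -0.1] r 0.0931 ang -0.808
[[ 0.128  0.992]
 [ 0.992 -0.128]
 [ 0.    -0.002]]
```

View pics/wrist2.png

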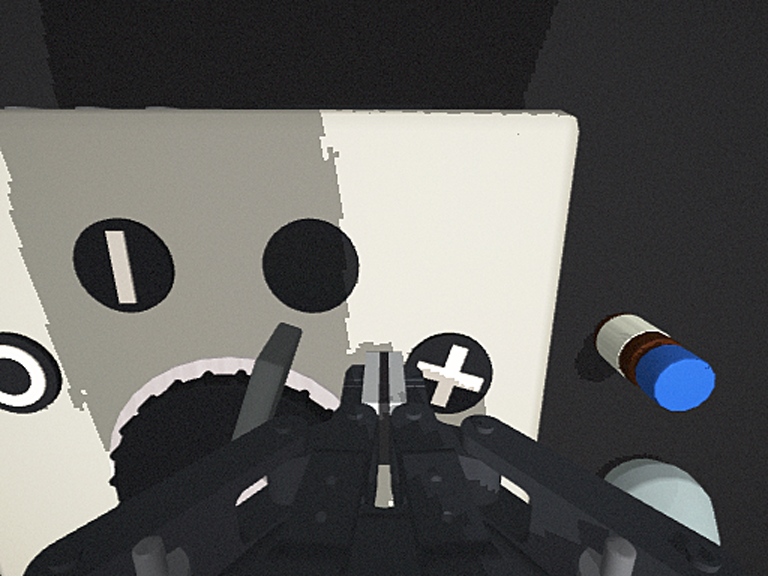

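View pics/side2.png

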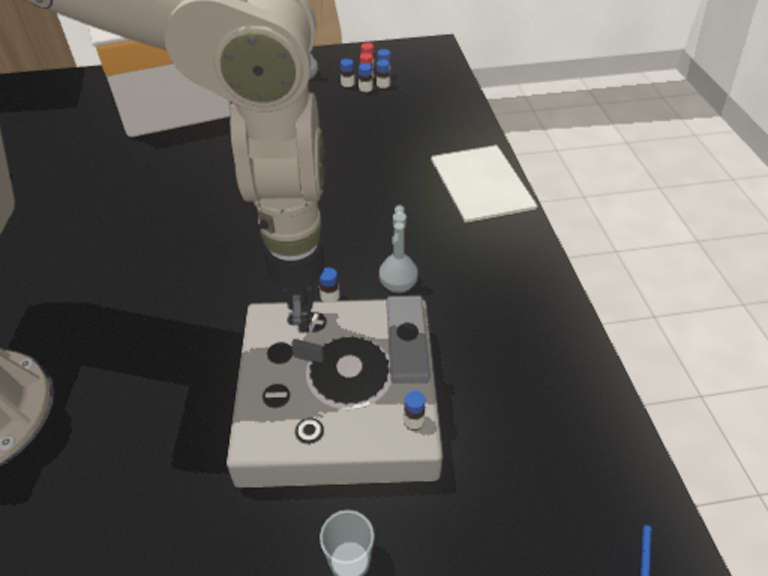

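Request:
step_arm:
  targets:
    - [[0,0,0],[0,0,-0.3],0]
    - [[0,0,0],[0,0,-0.3],0]
    - [[0,0,0],[0,-0.3,0],0]
    - [[0,0,0],[0,-0.3,0],0]
    - [[0,0,0],[0,-0.3,0],0]
    - [[0,0,0],[0,-0.3,0],0]
    - [[0,0,0],[0,-0.3,0],0]
    - [[0,0,0],[0,-0.3,0],0]
    - [[0,0,0],[0,-0.3,0],0]
    - [[0,0,0],[0,-0.3,0],0]

```text
clock: 5.15
tcp_pos: [0.5022, -0.0264, 0.0981]
orientation: [0.705, 0.047, 0.706, -0.044]
wrist_force: [-0.4, 2.7, -0.3]
finger_gap: -0.0
```

```bash
python3 st.py
```

```text
clock 5.15 tcp [ 0.5022 -0.0264  0.0981] F [-0.4  2.7 -0.3] r 0.0827 ang -0.561
[[ 0.129  0.992]
 [ 0.992 -0.129]
 [ 0.005 -0.001]]
```

Request:
step_arm:
  targets:
    - [[0,0,0],[0,-0.2,0],0]
    - [[0,0,0],[0,-0.2,0],0]
    - [[0,0,0],[0,-0.2,0],0]
    - [[0,0,0],[0,-0.2,0],0]
    - [[0,0,0],[0,-0.2,0],0]
    - [[0,0,0],[0,-0.2,0],0]
    - [[0,0,0],[0,-0.2,0],0]
    - [[0,0,0],[0,-0.2,0],0]
    - [[0,0,0],[0,0,0],0]
    - [[0,0,0],[0,0,0],0]

```text
clock: 6.15
tcp_pos: [0.5011, -0.0446, 0.0985]
orientation: [0.706, 0.046, 0.705, -0.046]
wrist_force: [0.1, -0.2, 0.2]
finger_gap: 0.0005
```

```bash
python3 st.py;python3 - <<'E'
from workcell import *
import cv2
for n in("top","wrist"):
    im=read_camera(n);cv2.imwrite(f"pics/{n}3.png",cv2.resize(im[:,:,::-1],(768,576),interpolation=cv2.INTER_CUBIC))
E
```

```text
clock 6.15 tcp [ 0.5011 -0.0446  0.0985] F [ 0.1 -0.2  0.2] r 0.0734 ang -0.36
[[ 0.13   0.991]
 [ 0.991 -0.13 ]
 [-0.001  0.001]]
```

View pics/wrist3.png

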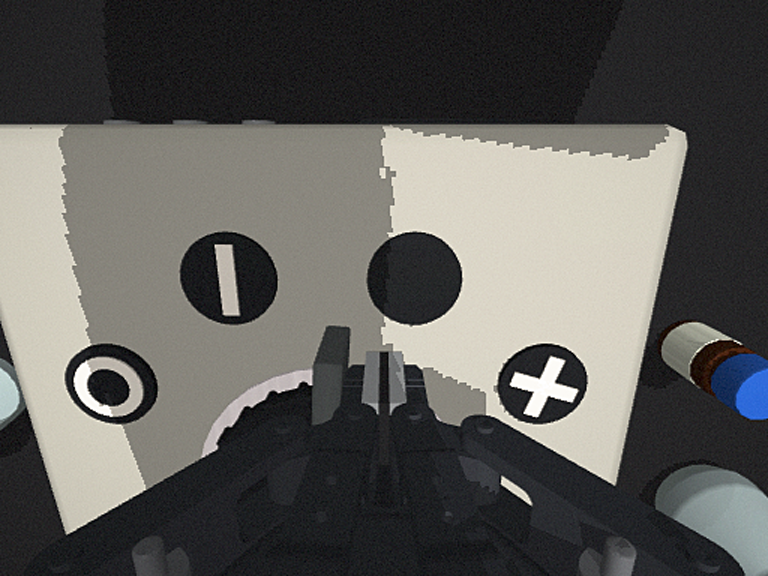

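Request:
step_arm:
  targets:
    - [[0,0,0],[0,-0.2,0],0]
    - [[0,0,0],[0,-0.2,0],0]
    - [[0,0,0],[0,-0.2,0],0]
    - [[0,0,0],[0,-0.2,0],0]
    - [[0,0,0],[0,0,0],0]
    - [[0,0,0],[0,0,0],0]
    - [[0,0,0],[0,0,0],0]
    - [[0,0,0],[0,0,0],0]
    - [[0,0,0],[0,0,0],0]
    - [[0,0,0],[0,0,0],0]

```text
clock: 7.25
tcp_pos: [0.4997, -0.052, 0.0983]
orientation: [0.706, 0.046, 0.706, -0.046]
wrist_force: [-0.1, -0.3, -0.1]
finger_gap: -0.0001
```

```bash
python3 st.py;python3 - <<'E'
from workcell import *
import cv2
for n in("top","wrist"):
    im=read_camera(n);cv2.imwrite(f"pics/{n}4.png",cv2.resize(im[:,:,::-1],(768,576),interpolation=cv2.INTER_CUBIC))
E
```

```text
clock 7.25 tcp [ 0.4997 -0.052   0.0983] F [-0.1 -0.3 -0.1] r 0.0715 ang -0.26
[[ 0.13   0.992]
 [ 0.992 -0.13 ]
 [ 0.     0.   ]]
```

View pics/wrist4.png

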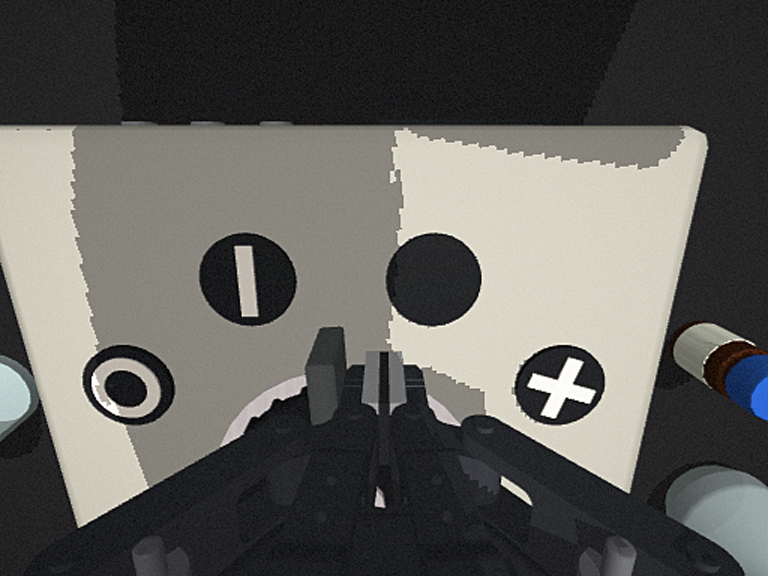

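Request:
step_arm:
  targets:
    - [[0,0,0],[0,-0.2,0],0]
    - [[0,0,0],[0,-0.2,0],0]
    - [[0,0,0],[0,-0.2,0],0]
    - [[0,0,0],[0,0,0],0]
    - [[0,0,0],[0,0,0],0]
    - [[0,0,0],[0,0,0],0]
    - [[0,0,0],[0,0,0],0]
    - [[0,0,0],[0,0,0],0]
    - [[0,0,0],[0,0,0],0]
    - [[0,0,0],[0,0,0],0]

```text
clock: 8.35
tcp_pos: [0.4989, -0.0579, 0.0983]
orientation: [0.706, 0.046, 0.706, -0.046]
wrist_force: [-0.5, -0.7, 0.1]
finger_gap: 0.0001
```

```bash
python3 st.py;python3 - <<'E'
from workcell import *
import cv2
for n in("wrist",):
    im=read_camera(n);cv2.imwrite(f"pics/{n}5.png",cv2.resize(im[:,:,::-1],(768,576),interpolation=cv2.INTER_CUBIC))
E
```

```text
clock 8.35 tcp [ 0.4989 -0.0579  0.0983] F [-0.5 -0.7  0.1] r 0.0703 ang -0.177
[[ 0.13   0.992]
 [ 0.992 -0.13 ]
 [ 0.    -0.   ]]
```

View pics/wrist5.png

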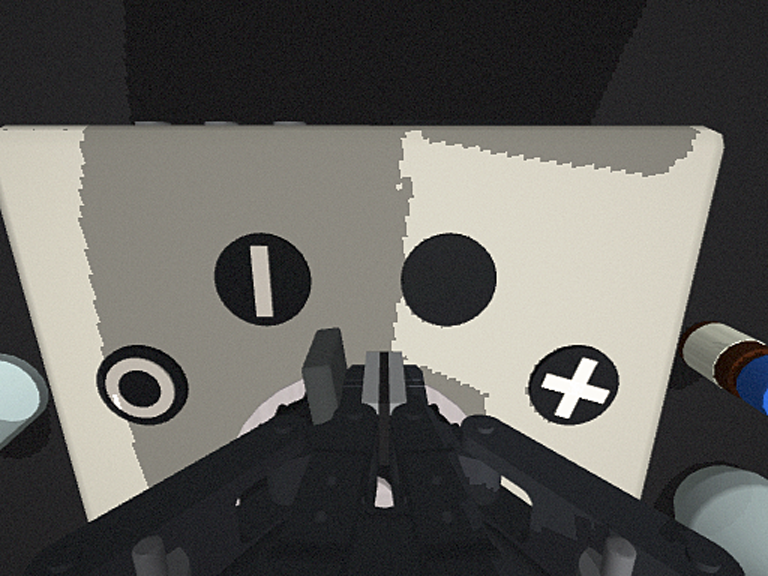

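Request:
step_arm:
  targets:
    - [[0,0,0],[0,-0.2,0],0]
    - [[0,0,0],[0,-0.2,0],0]
    - [[0,0,0],[0,-0.2,0],0]
    - [[0,0,0],[0,0,0],0]
    - [[0,0,0],[0,0,0],0]
    - [[0,0,0],[0,0,0],0]
    - [[0,0,0],[0,0,0],0]
    - [[0,0,0],[0,0,0],0]
    - [[0,0,0],[0,0,0],0]
    - [[0,0,0],[0,0,0],0]

```text
clock: 9.4
tcp_pos: [0.4981, -0.0639, 0.0983]
orientation: [0.706, 0.046, 0.706, -0.046]
wrist_force: [-0.2, -0.8, 0.6]
finger_gap: 0.0004
```

```bash
python3 st.py;python3 - <<'E'
from workcell import *
import cv2
for n in("wrist","top"):
    im=read_camera(n);cv2.imwrite(f"pics/{n}6.png",cv2.resize(im[:,:,::-1],(768,576),interpolation=cv2.INTER_CUBIC))
E
```

```text
clock 9.4 tcp [ 0.4981 -0.0639  0.0983] F [-0.2 -0.8  0.6] r 0.0694 ang -0.092
[[ 0.13   0.992]
 [ 0.992 -0.13 ]
 [ 0.     0.   ]]
```

View pics/wrist6.png

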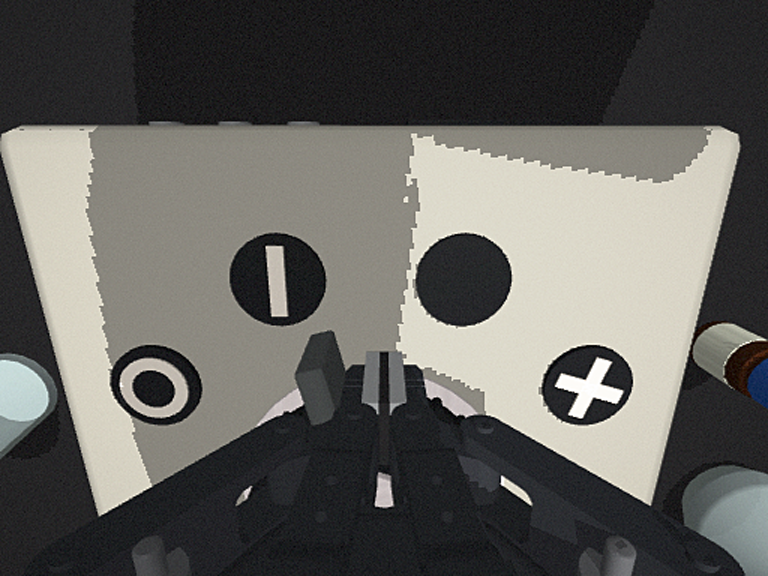

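View pics/top6.png

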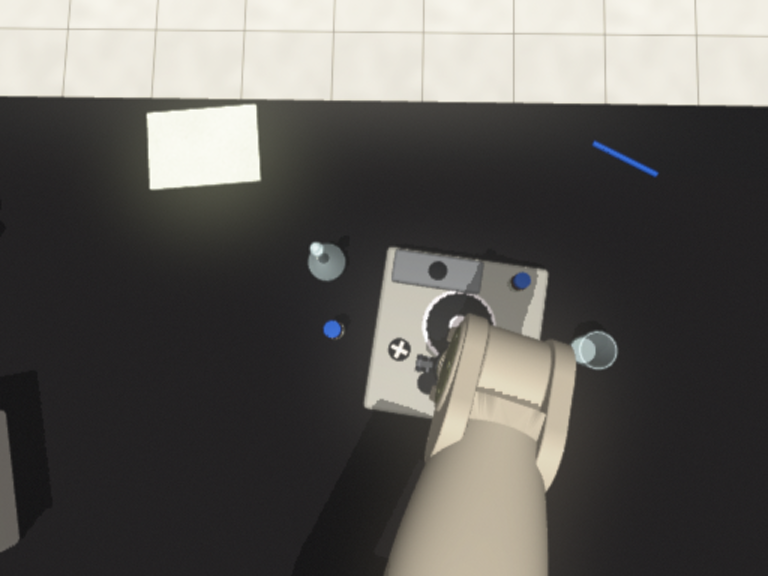

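```bash
cat > tabproj.py <<'E'
from fit import *
import cv2,sys
def wproj(W):
    s=get_state();q=s["orientation"];r=R.from_quat([q[1],q[2],q[3],q[0]])
    m=camera_model("wrist");T=m["T_tool_cam"]
    c=(r.inv().apply(W-s["tcp_pos"])-T[:3,3])@T[:3,:3]
    return np.c_[m["fx"]*c[:,0]/c[:,2]+m["cx"],m["fy"]*c[:,1]/c[:,2]+m["cy"]]*1.5
p=[0.54602808,-0.07657909,-0.13023524]
print("plates",wproj(w(p,P)).round(0).tolist())
for a in np.arange(-.35,.5,.1):
    e=np.array([-np.cos(a),-np.sin(a),0]);n=np.array([-e[1],e[0],0])
    L=np.array([np.array([.02,0,z])+.084*e+sg*.005*n for z in(.12,.086) for sg in(1,-1)])
    print(round(a,2),wproj(w(p,L)).round(0).tolist())
E
python3 tabproj.py
```

```text
plates [[587.0, 389.0], [462.0, 283.0], [275.0, 284.0], [153.0, 389.0]]
-0.35 [[440.0, 377.0], [468.0, 386.0], [429.0, 335.0], [452.0, 343.0]]
-0.25 [[415.0, 372.0], [444.0, 379.0], [409.0, 330.0], [432.0, 336.0]]
-0.15 [[389.0, 369.0], [420.0, 373.0], [388.0, 328.0], [413.0, 331.0]]
-0.05 [[363.0, 368.0], [394.0, 369.0], [367.0, 327.0], [392.0, 328.0]]
0.05 [[337.0, 369.0], [368.0, 368.0], [346.0, 328.0], [371.0, 327.0]]
0.15 [[312.0, 373.0], [342.0, 369.0], [326.0, 331.0], [350.0, 328.0]]
0.25 [[288.0, 379.0], [317.0, 372.0], [306.0, 336.0], [330.0, 330.0]]
0.35 [[264.0, 387.0], [292.0, 377.0], [287.0, 343.0], [310.0, 335.0]]
0.45 [[243.0, 397.0], [269.0, 385.0], [269.0, 351.0], [291.0, 341.0]]
```

Request:
step_arm:
  targets:
    - [[0,0,0],[0,-0.2,0],0]
    - [[0,0,0],[0,-0.2,0],0]
    - [[0,0,0],[0,0,0],0]
    - [[0,0,0],[0,0.3,0],0]
    - [[0,0,0],[0,0.3,0],0]
    - [[0,0,0],[0,0.3,0],0]
    - [[0,0,0],[0,0.3,0],0]
    - [[0,0,0],[0,0.3,0],0]
    - [[0,0,0],[0,0.0,0],0]
    - [[0,0,0],[0,0,0],0]

```text
clock: 10.5
tcp_pos: [0.4996, -0.0528, 0.0983]
orientation: [0.706, 0.046, 0.706, -0.046]
wrist_force: [-0.2, -0.0, -1.0]
finger_gap: -0.0002
```

```bash
python3 st.py;python3 tabproj.py; python3 - <<'E'
from workcell import *
import cv2
for n in("wrist",):
    im=read_camera(n);cv2.imwrite(f"pics/{n}7.png",cv2.resize(im[:,:,::-1],(768,576),interpolation=cv2.INTER_CUBIC))
E
```

```text
clock 10.5 tcp [ 0.4996 -0.0528  0.0983] F [-0.2 -0.  -1. ] r 0.0713 ang -0.248
[[ 0.129  0.992]
 [ 0.992 -0.129]
 [ 0.     0.   ]]
plates [[561.0, 389.0], [434.0, 283.0], [247.0, 283.0], [127.0, 389.0]]
-0.35 [[406.0, 377.0], [434.0, 386.0], [401.0, 335.0], [424.0, 342.0]]
-0.25 [[381.0, 372.0], [410.0, 378.0], [381.0, 330.0], [405.0, 336.0]]
-0.15 [[355.0, 368.0], [385.0, 373.0], [360.0, 328.0], [385.0, 331.0]]
-0.05 [[329.0, 367.0], [360.0, 369.0], [339.0, 327.0], [364.0, 328.0]]
0.05 [[303.0, 369.0], [334.0, 367.0], [319.0, 328.0], [343.0, 327.0]]
0.15 [[278.0, 373.0], [308.0, 368.0], [298.0, 331.0], [323.0, 328.0]]
0.25 [[253.0, 378.0], [283.0, 372.0], [278.0, 336.0], [302.0, 330.0]]
0.35 [[230.0, 386.0], [258.0, 377.0], [260.0, 343.0], [282.0, 335.0]]
0.45 [[209.0, 396.0], [235.0, 385.0], [242.0, 351.0], [263.0, 341.0]]
```

View pics/wrist7.png

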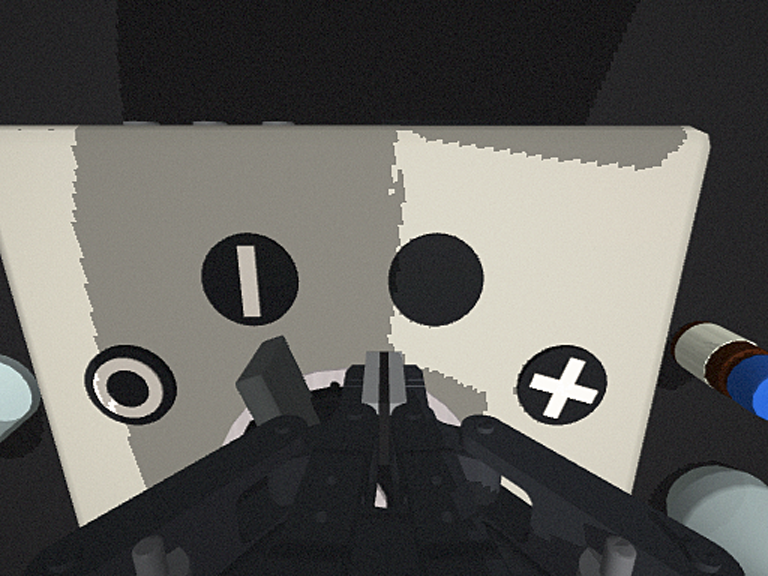

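Request:
step_arm:
  targets:
    - [[0,0,0],[0,0.4,0],0]
    - [[0,0,0],[0,0.4,0],0]
    - [[0,0,0],[-1,0.4,0],0]
    - [[0,0,0],[-2,0,0],0]
    - [[0,0,0],[-2,0,0],0]
    - [[0,0,0],[-2,0,0],0]
    - [[0,0,0],[-2,0,0],0]
    - [[0,0,0],[-2,0,0],0]
    - [[0,0,0],[-2,0,0],0]
    - [[0,0,0],[0,0,0],0]

```text
clock: 11.55
tcp_pos: [0.5028, -0.0412, 0.2318]
orientation: [0.708, 0.046, 0.704, -0.046]
wrist_force: [-0.2, -0.5, 0.3]
finger_gap: 0.0002
```

Request:
step_arm:
  targets:
    - [[0,0,0],[0,2,-2],0]
    - [[0,0,0],[0,2,-2],0]
    - [[0,0,0],[0,2,-2],0]
    - [[0,0,0],[0,2,-2],0]
    - [[0,0,0],[0,2,-1],0]
    - [[0,0,0],[0,2,-1],0]
    - [[0,0,0],[0,2,-1],0]
    - [[0,0,0],[0,2,-1],0]
    - [[0,0,0],[0,2,0],0]
    - [[0,0,0],[0,0,0],0]

```text
clock: 12.55
tcp_pos: [0.4051, 0.1546, 0.228]
orientation: [0.706, 0.045, 0.706, -0.045]
wrist_force: [-0.7, -0.8, -0.7]
finger_gap: 0.0
```

```bash
python3 st.py; python3 - <<'E'
from workcell import *
import cv2
for n in("top","side"):
    im=read_camera(n);cv2.imwrite(f"pics/{n}8.png",cv2.resize(im[:,:,::-1],(768,576),interpolation=cv2.INTER_CUBIC))
    cv2.imwrite(f"pics/{n}8z.png",cv2.resize(im[150:310,140:380,::-1],(780,520),interpolation=cv2.INTER_CUBIC))
E
```

```text
clock 12.55 tcp [0.4051 0.1546 0.228 ] F [-0.7 -0.8 -0.7] r 0.2837 ang -0.838
[[ 0.127  0.992]
 [ 0.992 -0.127]
 [ 0.    -0.   ]]
```

View pics/top8z.png

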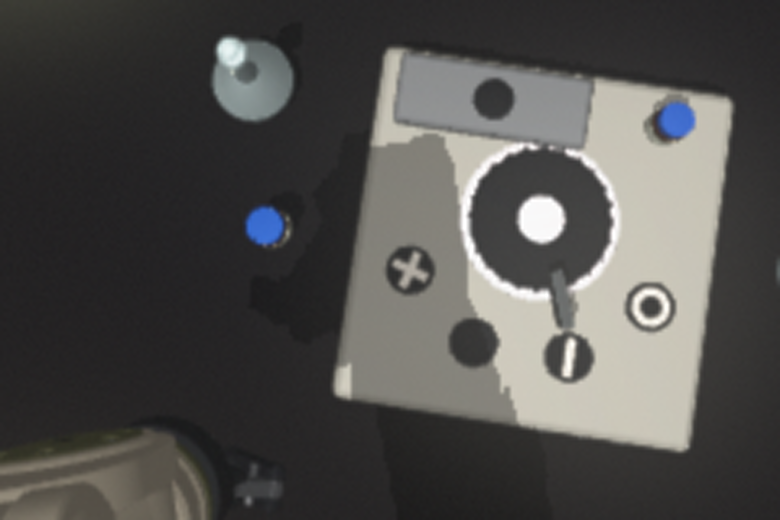

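View pics/side8.png

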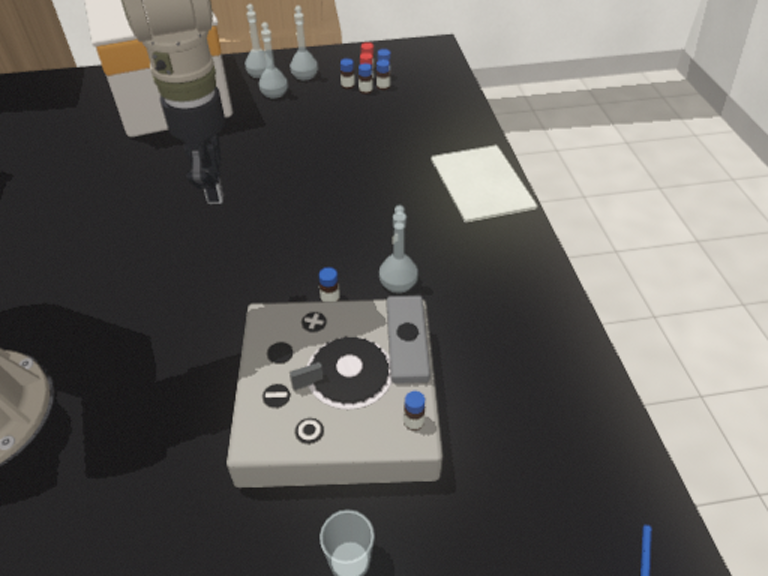

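```bash
python3 -c "
from workcell import *
print(hand_in())"
```

```text
the job is handed in; nothing more can be done
None
```

The aperture wheel is set to the slit. I pushed its tab one detent, from -0.35 to about 0.35, with the outside of the closed fingers, then drew the arm back and handed in at about 12.7 s. No verdict was reported.

- **Wheel position:** In the last top picture the tab points at the single-bar plate. It lies within about 1 pixel of where I projected it for 0.35 rad. The earlier wrist picture read slightly less, about 0.32–0.33, which is only about 2–3 mm off at the pointer.
- **Snap:** The wheel did not visibly snap at the halfway point. It followed the finger to about 0.2 rad, and after a final 4 mm push it stood in the detent once I backed off.
- **Forces:** The largest push I read was 2.7 N, taken only at the end of each move, so brief peaks in between were not seen. With the arm withdrawn, the wrist force was near zero.
- **Bystanders:** Both vials, the flask and the beaker look unmoved and upright in the last pictures. I compared them by eye and did not measure their positions.
- **Camera check:** The top and side cameras placed the photometer about 3–4 mm apart when fitted separately, so I used the joint fit, which left errors under 1 pixel.

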